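# Put two repaired boards away under the dust cover

### The job

Lift the grey dust cover off its storage base and stand it upright on the blue mat, then stack the two board carriers from the bed squarely on the carrier that was under the cover, first the flat one with the blue board, then the one with the black heat sink on top. Finally put the cover back over the pile, fully home on the base. Set every piece down gently, without dropping it, and leave the other things on the bench where they are.

Things in the scene. Friction and masses are not known exactly. Their poses are not given: they have to be found in the camera images.
- cover: Grey opaque plastic dust cover, a box open below, 150 (its x) x 90 (its y) x 92 mm high, walls and top 4 mm thick (inside 142 x 82 x 88 mm), loose, about 0.3 kg, the same turned by half a turn. Black bridge handle on top. Origin: centre of its open underside; z up. At the start it stands over the plinth of the base.
- cover_grip (a point): Centre of the cover's handle bar, 121 mm above the cover's underside. The bar is 94 mm long along the cover's x, 14 mm wide along its y and 14 mm high; 22 mm of open space lie under it between its end posts, which stand at x = +-41 mm.
- base: Fixed storage base: black plate 170 (its x) x 110 (its y) x 8 mm with a grey plinth in two steps on it: lower step 134 x 74 x 5 mm, upper step 126 x 66 x 5 mm. Plinth top 18 mm above the bench. Origin: centre of the underside, at bench height. The cover, home, stands on the black plate round the plinth with 4 mm play on each side: its origin is then 8 mm above the base's.
- carrier_low: Board carrier with a green board, at the start under the cover, lying loose on the plinth: aluminium-rimmed shallow frame 120 x 60 x 18 mm (walls and floor 4 mm, open on top). Origin: centre of its underside; long side along its x; z up.
- carrier_flat: Flat board carrier with a blue board; at the start it lies across the two bars of the bed: aluminium-rimmed shallow frame 120 x 60 x 18 mm (walls and floor 4 mm, open on top), nothing stands above the rim; about 0.26 kg. Origin: centre of its underside; long side along its x; z up. Another carrier rests on its rim, 18 mm above the origin. Either way round is fine.
- carrier_sink: Board carrier with a green board and a black finned heat sink; it starts on the bed beside the flat one (which is nearer the robot varies): aluminium-rimmed shallow frame 120 x 60 x 18 mm (walls and floor 4 mm, open on top); the heat sink is 46 (x) x 34 (y) mm in the middle, rising 14 mm above the rim; about 0.34 kg. Origin: centre of its underside; long side along its x; z up.
- bed: Fixed board bed: black plate 130 (its x) x 210 (its y) x 8 mm carrying two aluminium bars along its y at x = +-42 mm, 12 mm wide, tops 30 mm above the bench. The two carriers lie across the bars, long sides about along the bed's x, at about y = -55 and +55 mm. Fingers can reach down between the bars, beside a carrier's middle. Origin: centre of the underside, at bench height.
- mat: Blue mat, fixed, 240 (its x) x 180 (its y) x 3 mm: the place for the cover while it is off. Origin: centre of the underside, at bench height. The mat and the bed lie left and right of the base; which is on which side varies.
- spool: Bystander: steel-coloured solder spool standing upright, 62 mm across, 48 mm high. Origin: centre of the underside.
- jar: Bystander: white flux jar with red cap, 52 mm across, 60 mm high. Origin: centre of the underside.
- screwdriver: Bystander: screwdriver lying on the bench beyond the base, 170 mm long along its x. Origin: its underside.

How it is judged:
By the outcome, as a careful person would: the job done as asked, in the order asked, and still so for the second after the job is handed in, with the robot touching nothing.
It also fails if it takes over 72 s, if anything falls off the work surface, if the arm or the gripper's body presses on something with over 40 N, if the wrist force passes 120 N, or if a joint passes its speed limit or range.

### The arm

A 7-joint arm with a two-finger parallel gripper is mounted at the origin on the work surface. World frame = base frame: x ahead of the robot, y to its left, z up, the work surface at z = 0. Lengths are in mm, angles in rad, forces in N, time in s.
With the tool pointing down it reaches from about 400 to 925 mm from the base axis. Payload 5.6 kg.
Tool frame: the origin (TCP) lies midway between the tips of the shut fingers; the grasp point (between the pads) lies 19 mm behind it (r.tcp_to_grasp is the distance from the TCP to the grasp point, in mm); z points along the fingers, y is the line along which they close (so a half turn about z gives the same grasp; the last joint's range is limited). The gripper opens to 85 mm and grips with 20 to 120 N. Pads are 22 mm wide; open, the fingers measure 114 mm over their backs; the gripper's body (76 mm by 85 mm) begins 54 mm behind the grasp point. The pads swing forward as they close: fully open they stand 13 mm farther back than shut.
Start: joints at [1.094, 0.468, -0.012, 1.603, 0.006, 1.071, -0.056], TCP at [273.171, -589.819, 231.29] pointing down, gripper open.
Joint ranges: [-2.53, 2.53], [-0.31, 2.02], [-1.57, 1.55], [0.28, 2.44], [-1.29, 4.43], [0.15, 1.84], [-2.92, 2.92]. Speed limits (rad/s): [2.57, 2.57, 3.14, 3.14, 3.14, 3.14, 3.14].

### API

Orientations are given as a unit quaternion [w, x, y, z].
In Python, from station import r, cams, order gives the robot as it stands. The module is installed in compiled form; this text tells all that it offers.
- The arm moves only by the tool arm_command, never from a script. Its argument "moves" is a list of rows, each an object with "dp": the shift along the tool's x, y, z scaled (see below), a list of three; "twist": the turn, a rotation vector about the tool's x, y, z scaled (see below), a list of three; "grip": the finger opening in mm, from 0 to 85.4. A call has 1 to 5 rows; each row shifts and turns the commanded pose from where the row before left it, along the tool's axes as they then stand; what a row does not reach is not made up. The controller multiplies each number of a shift by 10 cm and each number of a turn by 360 degrees. A row lasts 1/10 s, in which the tool goes at most 50 mm and 8.59 degrees, less where a joint would pass 70% of its speed; a pose out of reach is approached as far as the arm can. A call with a number of a shift or a turn outside -1 to 1 is refused whole. A call with a gripper value outside its range is refused whole. The fingers move at their own pace and stop on an object; "force" is the grip in N (left out, the last holds). Time passes only in rows, so rows that do not move let the fingers close. It gives the time, the measured TCP pose, the force, the opening and the grip force at its end, in the units of the state.
- r.get_state(): the state, without advancing time (a new reading comes with each control period).
- cams.get_image(name): name is "scene" or "top" or "wrist"; returns the picture (400x640x3 uint8, red, green, blue); there is no depth.
- cams.get_calibration(name): a dict with "fx", "fy", "cx", "cy" (pixels), "world_to_cam" (4x4, takes a point from world to camera coordinates). Camera axes: x right, y up, looking along -z (the intrinsics and any distortion apply to the point x, -y, -z); pixel columns grow to the right and rows downward; lengths in mm; the calibration is good to about 2 mm. A picture is of the moment at which its call begins: read the wrist's pose just before it. get_calibration takes no time and is no camera call; for the wrist camera it gives the pose at the moment of the call.
- order.hand_in(): hands the job in; it is judged then, once.
The state is a dict: "time": time; "joint_pos": joint angles; "dq": joint speeds; "joint_torque": joint torques, N m; "tcp_pos": TCP position; "orientation": TCP orientation; "wrist_force": force on the tool from outside, world axes, zero at the start; "torque": the same for the moment, N m; "finger_gap": opening from 0.0 (shut) to 1.0 (fully open); "grasp_force": force on a finger pad.
Only numpy, scipy, OpenCV 4.12 (cv2) and the standard library are available. Lean on these libraries where they do the work, as an engineer would, in place of code of your own. Each camera call takes 0.05 s, during which the arm holds its last target. There are 200 camera calls.

## Working session

There is one attempt and no reset: what is moved stays moved. The work goes in short steps, Python scripts to look and compute and a tool call to move; the robot and the scene stay as the last step left them, time stands still between calls to the robot, and variables do not carry over. Pictures are saved under pics/ and viewed, at most 10 in all, crops included, and the job is handed in when it is done.

Besides the shell and the picture viewer there is one more tool, called after "Emit:" in YAML: its name, and indented under it one key for each argument. arm_command: Moves the arm, as the interface text tells. Shifts and turns lie within -1 to 1; 1 stands for 10 cm of shift or 360 degrees of turn. Its arguments: {"type":"object","properties":{"moves":{"type":"array"},"force":{"type":"number"}},"required":["moves"]}

```bash
mkdir -p pics; python3 - <<'E'
from station import r,cams
import cv2,numpy as np
s=r.get_state();print({k:np.round(v,3).tolist() for k,v in s.items()})
for n in("scene","top"):
    im=cams.get_image(n);cv2.imwrite(f"pics/{n}0.png",im[:,:,::-1])
    c=cams.get_calibration(n);print(n,{k:np.round(v,4).tolist() for k,v in c.items()})
print(r.tcp_to_grasp)
E
```

```text
{'time': 0.0, 'joint_pos': [1.094, 0.468, -0.012, 1.604, 0.006, 1.071, -0.056], 'dq': [-0.001, 0.001, -0.001, -0.0, -0.002, 0.0, 0.001], 'joint_torque': [0.0, -53.238, 0.022, -25.13, 0.012, 0.008, -0.0], 'tcp_pos': [272.91, -589.302, 230.308], 'orientation': [-0.001, 0.977, 0.215, -0.0], 'wrist_force': [0.261, -1.146, 0.713], 'torque': [0.043, -0.04, 0.008], 'grasp_force': 0.0, 'finger_gap': 0.999}
scene {'fx': 415.5442, 'fy': 415.5442, 'cx': 321.4275, 'cy': 199.8446, 'world_to_cam': [[0.7445, 0.6676, -0.0064, -457.8487], [-0.4368, 0.4944, 0.7515, 190.117], [0.5049, -0.5567, 0.6597, -1505.4653], [0.0, 0.0, 0.0, 1.0]]}
top {'fx': 430.3209, 'fy': 430.3209, 'cx': 316.515, 'cy': 205.8962, 'world_to_cam': [[0.0076, -1.0, 0.0011, 2.0733], [0.996, 0.0077, 0.0893, -641.6256], [-0.0893, 0.0004, 0.996, -917.4382], [0.0, 0.0, 0.0, 1.0]]}
18.700000000000003
```

View pics/top0.png

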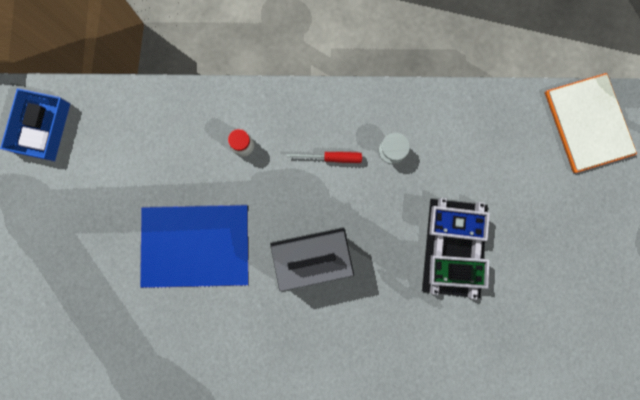

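View pics/scene0.png

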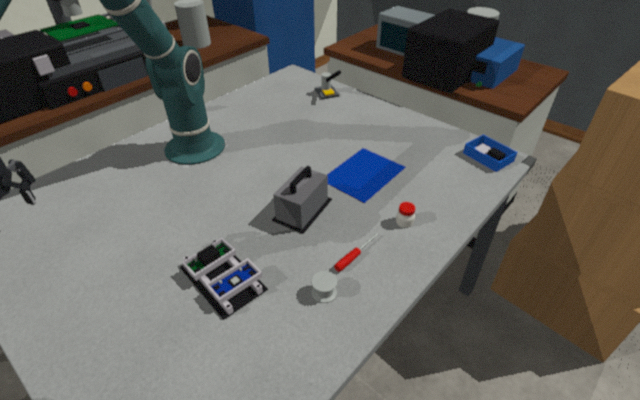

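The top view shows the cover at about (312,260) px with its black handle at (312,265) and the mat at (194,246). The blue carrier is at (460,224) and the heat-sink carrier at (460,271). The scene view agrees. Next I'll get rough world positions.

```bash
cat > h.py <<'E'
import cv2,numpy as np
from station import r,cams
def shot(n,f=None):
    c=cams.get_calibration(n);im=cams.get_image(n)
    if f: cv2.imwrite(f"pics/{f}.png",im[:,:,::-1])
    return im,c
def ray(px,c,z):
    "pixels (n,2) -> world points on plane z"
    px=np.atleast_2d(np.asarray(px,float));W=c["world_to_cam"];W=np.asarray(W)
    d=np.c_[(px[:,0]-c["cx"])/c["fx"],-(px[:,1]-c["cy"])/c["fy"],-np.ones(len(px))]@W[:3,:3]
    o=-W[:3,:3].T@W[:3,3]
    return o+d*((z-o[2])/d[:,2])[:,None]
def rect(mask,c,z,n=1,k=0):
    "minAreaRect in world on plane z of the largest blobs: cx,cy,long,short,heading deg of long side"
    if k: mask=cv2.morphologyEx(mask,cv2.MORPH_CLOSE,np.ones((k,k),np.uint8))
    cs=sorted(cv2.findContours(mask,cv2.RETR_EXTERNAL,cv2.CHAIN_APPROX_NONE)[0],key=cv2.contourArea)[::-1][:n]
    out=[]
    for q in cs:
        p=ray(q[:,0,:],c,z)[:,:2].astype(np.float32)
        b=cv2.boxPoints(cv2.minAreaRect(p));e=b[1]-b[0];f=b[2]-b[1]
        if np.hypot(*e)<np.hypot(*f): e,f=f,e
        out.append(np.round([*b.mean(0),np.hypot(*e),np.hypot(*f),np.degrees(np.arctan2(e[1],e[0]))%180],1).tolist()+[np.round(q[:,0,:].mean(0)).tolist()])
    return out
def st():
    s=r.get_state();w,x,y,z=s["orientation"]
    from scipy.spatial.transform import Rotation as R
    M=R.from_quat([x,y,z,w]).as_matrix()
    print("t",round(s["time"],2),"tcp",np.round(s["tcp_pos"],1),"head x",round(np.degrees(np.arctan2(M[1,0],M[0,0])),2),"tilt",np.round(M[:2,2],4),"F",np.round(s["wrist_force"],1),"gap",round(s["finger_gap"]*85.4,1),"gf",round(s["grasp_force"],1),"q",np.round(s["joint_pos"],2))
    return s,M
def go(x,y,z,head):
    "remaining shift in tool axes (units of 10 cm, tool vertical) and turn about tool z"
    s,M=st();d=M.T@(np.array([x,y,z])-s["tcp_pos"])
    h=np.degrees(np.arctan2(M[1,0],M[0,0]));dh=(head-h+180)%360-180
    print("dp/100",np.round(d/100,3),"twist z/360",round(-dh/360,4),"deg",round(-dh,2))
E
python3 - <<'E'
from h import *
im,c=shot("top");hsv=cv2.cvtColor(im,cv2.COLOR_RGB2HSV);g=cv2.cvtColor(im,cv2.COLOR_RGB2GRAY)
def win(m,x0,x1,y0,y1):
    o=np.zeros_like(m);o[y0:y1,x0:x1]=m[y0:y1,x0:x1];return o
blue=cv2.inRange(hsv,(105,150,60),(130,255,255))
print("mat",rect(win(blue,100,260,180,310),c,3,1,3))
print("blueboard",rect(win(blue,420,500,190,300),c,42,2,9))
rim=((hsv[:,:,1]<60)&(g>165)).astype(np.uint8)*255
print("rim",rect(win(rim,420,500,190,300),c,48,4))
blk=(g<50).astype(np.uint8)*255
print("bar",rect(win(blk,283,345,247,285),c,136,2))
print(g[240:285:4,300:325:4]);print(im[262,440:500:4].tolist())
crop=im[185:310,255:505];cv2.imwrite("pics/crop.png",cv2.resize(crop[:,:,::-1],None,fx=3.2,fy=3.2,interpolation=cv2.INTER_CUBIC))
E
```

```text
mat [[552.5999755859375, 280.3999938964844, 237.89999389648438, 176.6999969482422, 91.5999984741211, [194.0, 246.0]]]
blueboard [[605.5, -302.1000061035156, 102.5999984741211, 45.29999923706055, 83.80000305175781, [459.0, 223.0]]]
rim [[517.7999877929688, -346.5, 84.4000015258789, 42.400001525878906, 36.0, [482.0, 263.0]], [548.2000122070312, -251.60000610351562, 43.29999923706055, 29.100000381469727, 12.300000190734863, [438.0, 251.0]], [613.0999755859375, -353.79998779296875, 81.9000015258789, 30.899999618530273, 13.199999809265137, [484.0, 218.0]], [621.4000244140625, -255.5, 80.0, 32.099998474121094, 178.89999389648438, [437.0, 218.0]]]
bar [[524.7999877929688, 14.800000190734863, 93.69999694824219, 14.600000381469727, 101.0999984741211, [312.0, 262.0]]]
[[ 73  91 105 107 106 107 107]
 [107 108 107 109 109 106 107]
 [107 109 108 106 106 106 107]
 [107 108 108 107 106 106 108]
 [108 107 107 102  84  65  42]
 [ 80  50  33  29  30  30  29]
 [ 29  33  31  35  49  63  69]
 [ 56  66  68  67  67  68  66]
 [ 66  67  68  67  66  69  82]
 [ 83  74  88 105 118 119 120]
 [121 120 120 121 120 120 114]
 [119 116 101  87  82  82  82]]
[[27, 40, 31], [24, 81, 39], [23, 77, 37], [19, 68, 34], [17, 71, 34], [23, 65, 35], [18, 66, 33], [24, 76, 38], [28, 69, 41], [38, 72, 49], [57, 78, 65], [77, 84, 81], [194, 194, 202], [150, 158, 157], [149, 157, 157]]
```

View pics/crop.png

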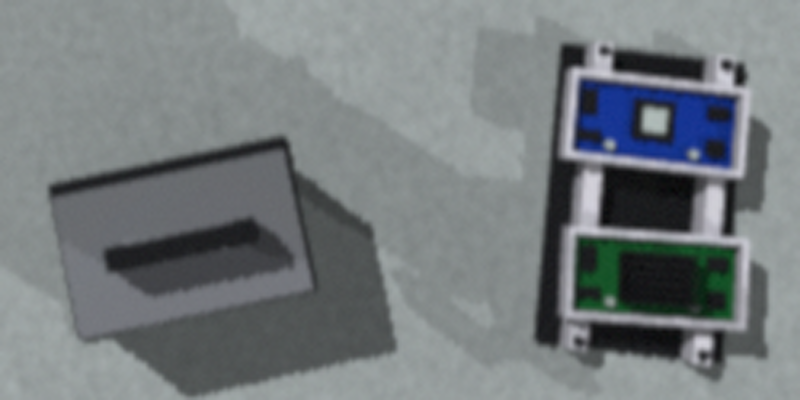

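The crop shows the handle bar clearly, 94 x 14.6 mm as measured. Its centre is (525,15) and its heading 101°. Both carriers lie across the bars at about 84°. Moving above the handle.

```bash
python3 -c "
from h import *
go(525,15,220,101.1)"
```

```text
t 0.15 tcp [ 273.  -589.4  230.5] head x 24.85 tilt [-0.0007  0.0012] F [-0.7  0.2  0.4] gap 85.7 gf 0.0 q [ 1.09  0.47 -0.01  1.6   0.01  1.07 -0.06]
dp/100 [ 4.827 -4.425  0.111] twist z/360 -0.2118 deg -76.25
```

Emit:
arm_command:
  moves:
    - {"dp": [0.345,-0.316,0],"twist": [0,0,0],"grip": 85}
    - {"dp": [0.345,-0.316,0],"twist": [0,0,0],"grip": 85}
    - {"dp": [0.345,-0.316,0],"twist": [0,0,0],"grip": 85}
    - {"dp": [0.345,-0.316,0],"twist": [0,0,0],"grip": 85}
    - {"dp": [0.345,-0.316,0],"twist": [0,0,0],"grip": 85}
  force: 40

```text
time: 0.65
tcp_pos: [363.6, -372.0, 231.1]
orientation: [-0.0, 0.977, 0.215, -0.0]
wrist_force: [0.0, 0.4, 0.6]
finger_gap: 0.998
grasp_force: 0.0
```

Emit:
arm_command:
  moves:
    - {"dp": [0.345,-0.316,0],"twist": [0,0,0],"grip": 85}
    - {"dp": [0.345,-0.316,0],"twist": [0,0,0],"grip": 85}
    - {"dp": [0.345,-0.316,0],"twist": [0,0,0],"grip": 85}
    - {"dp": [0.345,-0.316,0],"twist": [0,0,0],"grip": 85}
    - {"dp": [0.345,-0.316,0],"twist": [0,0,0],"grip": 85}

```text
time: 1.15
tcp_pos: [453.7, -156.3, 231.3]
orientation: [0.0, 0.977, 0.215, 0.0]
wrist_force: [1.6, -1.2, 0.6]
finger_gap: 0.995
grasp_force: 0.0
```

Emit:
arm_command:
  moves:
    - {"dp": [0.345,-0.316,0],"twist": [0,0,0],"grip": 60}
    - {"dp": [0.345,-0.316,0],"twist": [0,0,0],"grip": 60}
    - {"dp": [0.345,-0.316,0],"twist": [0,0,0],"grip": 60}
    - {"dp": [0.345,-0.316,0],"twist": [0,0,0],"grip": 60}
    - {"dp": [0,0,0],"twist": [0,0,-0.023],"grip": 60}

```text
time: 1.65
tcp_pos: [526.9, 22.6, 231.5]
orientation: [-0.002, 0.957, 0.291, 0.001]
wrist_force: [0.1, 0.7, -0.2]
finger_gap: 0.7
grasp_force: 0.0
```

Emit:
arm_command:
  moves:
    - {"dp": [0,0,0],"twist": [0,0,-0.023],"grip": 60}
    - {"dp": [0,0,0],"twist": [0,0,-0.023],"grip": 60}
    - {"dp": [0,0,0],"twist": [0,0,-0.023],"grip": 60}
    - {"dp": [0,0,0],"twist": [0,0,-0.023],"grip": 60}
    - {"dp": [0,0,0],"twist": [0,0,-0.023],"grip": 60}

```text
time: 2.15
tcp_pos: [525.3, 14.5, 231.0]
orientation: [-0.0, 0.794, 0.608, -0.0]
wrist_force: [-0.3, -0.2, 0.0]
finger_gap: 0.705
grasp_force: 0.0
```

Emit:
arm_command:
  moves:
    - {"dp": [0,0,0],"twist": [0,0,-0.023],"grip": 60}
    - {"dp": [0,0,0],"twist": [0,0,-0.023],"grip": 60}
    - {"dp": [0,0,0],"twist": [0,0,-0.023],"grip": 60}
    - {"dp": [0,0,0],"twist": [0,0,-0.005],"grip": 60}
    - {"dp": [0,0,0],"twist": [0,0,0],"grip": 60}

```text
time: 2.65
tcp_pos: [525.4, 14.5, 231.1]
orientation: [-0.0, 0.636, 0.772, -0.0]
wrist_force: [-0.4, 0.2, 0.2]
finger_gap: 0.705
grasp_force: 0.0
```

```bash
python3 -c "
from h import *
go(525,15,220,101.1)
im,c=shot('wrist','w1');g=cv2.cvtColor(im,cv2.COLOR_RGB2GRAY)
print(rect((g<50).astype(np.uint8)*255,c,136,4))"
```

```text
t 2.65 tcp [525.4  14.5 231.1] head x 101.03 tilt [-0.0004  0.0001] F [-0.4  0.2  0.2] gap 60.2 gf 0.0 q [ 0.41  0.33 -0.6   1.88  0.22  1.   -0.09]
dp/100 [ 0.006 -0.003  0.111] twist z/360 -0.0002 deg -0.07
[[549.7000122070312, -109.0999984741211, 551.7999877929688, 162.60000610351562, 11.0, [324.0, 346.0]], [522.5999755859375, 16.700000762939453, 95.0999984741211, 13.699999809265137, 102.19999694824219, [318.0, 194.0]], [508.29998779296875, 92.0999984741211, 69.30000305175781, 5.699999809265137, 12.100000381469727, [319.0, 95.0]], [696.7000122070312, 153.39999389648438, 24.700000762939453, 10.5, 92.0999984741211, [604.0, 60.0]]]
```

View pics/w1.png

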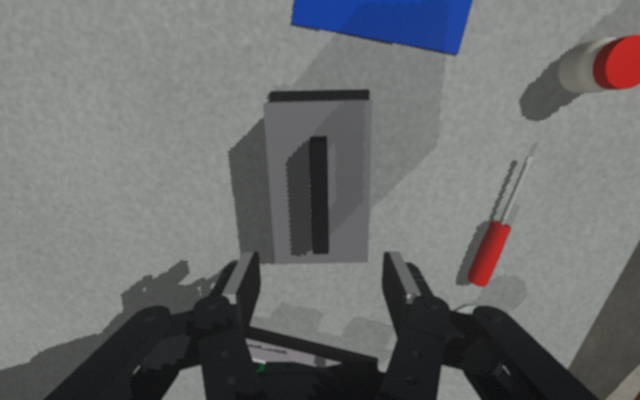

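The wrist view shows the cover with its bar at (318,194) px. That gives (522.6,16.7) at 102.2°, in agreement with the top view. Descending and gripping.

Emit:
arm_command:
  moves:
    - {"dp": [0.015,-0.014,0.3],"twist": [0,0,-0.0015],"grip": 45}
    - {"dp": [0,0,0.4],"twist": [0,0,0],"grip": 45}
    - {"dp": [0,0,0.3],"twist": [0,0,0],"grip": 45}
    - {"dp": [0,0,0.2],"twist": [0,0,0],"grip": 45}
    - {"dp": [0,0,0],"twist": [0,0,0],"grip": 45}

```text
time: 3.2
tcp_pos: [521.7, 15.6, 108.7]
orientation: [-0.002, 0.632, 0.775, -0.002]
wrist_force: [-0.3, 0.7, 0.3]
finger_gap: 0.523
grasp_force: 0.0
```

Emit:
arm_command:
  moves:
    - {"dp": [0,0,0],"twist": [0,0,0],"grip": 30}
    - {"dp": [0,0,0],"twist": [0,0,0],"grip": 20}
    - {"dp": [0,0,0],"twist": [0,0,0],"grip": 10}
    - {"dp": [0,0,0],"twist": [0,0,0],"grip": 5}
    - {"dp": [0,0,0],"twist": [0,0,0],"grip": 5}
  force: 50

```text
time: 3.7
tcp_pos: [524.4, 15.8, 112.5]
orientation: [0.001, 0.631, 0.775, 0.0]
wrist_force: [-3.1, 0.2, 6.9]
finger_gap: 0.155
grasp_force: 52.8
```

```bash
python3 -c "
from h import *
st()"
```

```text
t 3.7 tcp [524.4  15.8 112.5] head x 101.69 tilt [ 0.0017 -0.0005] F [-3.1  0.2  6.9] gap 13.2 gf 52.8 q [ 0.34  0.49 -0.53  1.98  0.35  0.77 -0.2 ]
```

Emit:
arm_command:
  moves:
    - {"dp": [0,0,-0.05],"twist": [0,0,0],"grip": 5}
    - {"dp": [0,0,-0.15],"twist": [0,0,0],"grip": 5}
    - {"dp": [0,0,-0.3],"twist": [0,0,0],"grip": 5}
    - {"dp": [0,0,-0.3],"twist": [0,0,0],"grip": 5}
    - {"dp": [0,0,-0.15],"twist": [0,0,0],"grip": 5}

```text
time: 4.2
tcp_pos: [525.1, 16.1, 209.4]
orientation: [0.002, 0.631, 0.776, 0.001]
wrist_force: [1.0, 0.5, -2.6]
finger_gap: 0.146
grasp_force: 51.4
```

```bash
python3 -c "
from h import *
go(552,280,207.5,101.7)"
```

```text
t 4.2 tcp [525.1  16.1 209.4] head x 101.72 tilt [ 0.0042 -0.0001] F [ 1.   0.5 -2.6] gap 12.4 gf 51.4 q [ 0.4   0.35 -0.6   1.9   0.24  0.96 -0.1 ]
dp/100 [2.529 0.799 0.02 ] twist z/360 0.0 deg 0.02
```

Emit:
arm_command:
  moves:
    - {"dp": [0.19,0.06,0],"twist": [0,0,0],"grip": 5}
    - {"dp": [0.38,0.12,0],"twist": [0,0,0],"grip": 5}
    - {"dp": [0.42,0.135,0],"twist": [0,0,0],"grip": 5}
    - {"dp": [0.42,0.135,0],"twist": [0,0,0],"grip": 5}
    - {"dp": [0.42,0.135,0],"twist": [0,0,0],"grip": 5}

```text
time: 4.7
tcp_pos: [543.8, 208.0, 206.2]
orientation: [0.0, 0.632, 0.775, -0.0]
wrist_force: [0.9, 0.2, -3.2]
finger_gap: 0.157
grasp_force: 51.4
```

Emit:
arm_command:
  moves:
    - {"dp": [0.35,0.11,0],"twist": [0,0,0],"grip": 5}
    - {"dp": [0.25,0.08,0],"twist": [0,0,0],"grip": 5}
    - {"dp": [0.1,0.03,0.1],"twist": [0,0,0],"grip": 5}
    - {"dp": [0,0,0.25],"twist": [0,0,0],"grip": 5}
    - {"dp": [0,0,0.25],"twist": [0,0,0],"grip": 5}

```text
time: 5.2
tcp_pos: [551.3, 278.7, 144.9]
orientation: [0.0, 0.631, 0.775, -0.001]
wrist_force: [0.3, -1.1, -3.7]
finger_gap: 0.153
grasp_force: 51.4
```

Emit:
arm_command:
  moves:
    - {"dp": [0,0,0.15],"twist": [0,0,0],"grip": 5}
    - {"dp": [0,0,0.1],"twist": [0,0,0],"grip": 5}
    - {"dp": [0,0,0.05],"twist": [0,0,0],"grip": 5}
    - {"dp": [0,0,0],"twist": [0,0,0],"grip": 5}
    - {"dp": [0,0,0],"twist": [0,0,0],"grip": 5}

```text
time: 5.7
tcp_pos: [551.9, 280.1, 117.1]
orientation: [0.0, 0.631, 0.775, 0.001]
wrist_force: [0.4, 0.5, -3.7]
finger_gap: 0.15
grasp_force: 51.4
```

```bash
python3 -c "
from h import *
go(552,280,107.5,101.7)"
```

```text
t 5.7 tcp [551.9 280.1 117.1] head x 101.7 tilt [0.0014 0.0007] F [ 0.4  0.5 -3.7] gap 12.8 gf 51.4 q [-0.11  0.63 -0.56  1.74  0.42  0.89 -0.65]
dp/100 [-0.002  0.     0.096] twist z/360 -0.0 deg -0.0
```

Emit:
arm_command:
  moves:
    - {"dp": [0,0,0.025],"twist": [0,0,0],"grip": 5}
    - {"dp": [0,0,0.02],"twist": [0,0,0],"grip": 5}
    - {"dp": [0,0,0.02],"twist": [0,0,0],"grip": 5}
    - {"dp": [0,0,0.015],"twist": [0,0,0],"grip": 5}
    - {"dp": [0,0,0.005],"twist": [0,0,0],"grip": 5}

```text
time: 6.2
tcp_pos: [551.2, 279.9, 107.8]
orientation: [-0.0, 0.631, 0.776, -0.0]
wrist_force: [-0.8, -0.9, 0.7]
finger_gap: 0.149
grasp_force: 52.0
```

Emit:
arm_command:
  moves:
    - {"dp": [0,0,0.005],"twist": [0,0,0],"grip": 5}
    - {"dp": [0,0,0.005],"twist": [0,0,0],"grip": 5}
    - {"dp": [0,0,0],"twist": [0,0,0],"grip": 5}

```text
time: 6.5
tcp_pos: [551.3, 279.9, 107.8]
orientation: [0.0, 0.631, 0.776, -0.0]
wrist_force: [-3.2, -2.0, 5.9]
finger_gap: 0.15
grasp_force: 52.6
```

Emit:
arm_command:
  moves:
    - {"dp": [0,0,0],"twist": [0,0,0],"grip": 20}
    - {"dp": [0,0,0],"twist": [0,0,0],"grip": 40}
    - {"dp": [0,0,0],"twist": [0,0,0],"grip": 45}
    - {"dp": [0,0,-0.1],"twist": [0,0,0],"grip": 45}
    - {"dp": [0,0,-0.3],"twist": [0,0,0],"grip": 45}

```text
time: 7.0
tcp_pos: [549.8, 278.8, 144.9]
orientation: [-0.001, 0.631, 0.776, -0.002]
wrist_force: [0.1, -0.6, 0.6]
finger_gap: 0.529
grasp_force: 0.0
```

Emit:
arm_command:
  moves:
    - {"dp": [0,0,-0.4],"twist": [0,0,0],"grip": 85}
    - {"dp": [0,0,-0.4],"twist": [0,0,0],"grip": 85}
    - {"dp": [0,0,0],"twist": [0,0,0],"grip": 85}

```text
time: 7.3
tcp_pos: [554.0, 282.4, 233.7]
orientation: [0.002, 0.631, 0.776, 0.005]
wrist_force: [-0.5, 0.3, -0.0]
finger_gap: 0.989
grasp_force: 0.0
```

```bash
python3 - <<'E'
from h import *
st()
im,c=shot("top","t2");hsv=cv2.cvtColor(im,cv2.COLOR_RGB2HSV);g=cv2.cvtColor(im,cv2.COLOR_RGB2GRAY)
crop=im[185:310,255:505];cv2.imwrite("pics/crop2.png",cv2.resize(crop[:,:,::-1],None,fx=3.2,fy=3.2,interpolation=cv2.INTER_CUBIC))
E
```

```text
t 7.3 tcp [554.  282.4 233.7] head x 101.72 tilt [0.0102 0.0053] F [-0.5  0.3 -0. ] gap 84.5 gf 0.0 q [-0.06  0.5  -0.63  1.65  0.33  1.09 -0.58]
```

View pics/crop2.png

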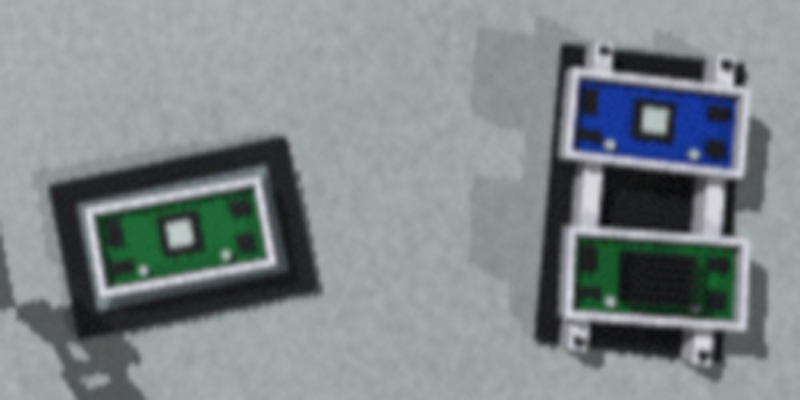

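The cover is off and the base plate is visible, with the green carrier on it at about (183,237) px in the crop. The two bed carriers haven't moved. Measuring the rims.

```bash
python3 - <<'E'
from h import *
im=cv2.imread("pics/t2.png")[:,:,::-1].copy();c=cams.get_calibration("top")
W=np.array(c["world_to_cam"]);print("cam at",np.round(-W[:3,:3].T@W[:3,3]))
g=cv2.cvtColor(im,cv2.COLOR_RGB2GRAY);hsv=cv2.cvtColor(im,cv2.COLOR_RGB2HSV)
def win(m,x0,x1,y0,y1):
    o=np.zeros_like(m);o[y0:y1,x0:x1]=m[y0:y1,x0:x1];return o
print("base",rect(win((g<75).astype(np.uint8)*255,266,360,222,291),c,8,1))
for t in(130,150,170): print("low outer",t,rect(win((g>t).astype(np.uint8)*255,277,347,234,284),c,36,1))
col=cv2.inRange(hsv,(40,110,30),(130,255,255))
for n,w,z in(("low",(277,347,234,284),36),("flat",(425,500,200,245),48),("sink",(425,500,250,292),48)):
    print(n,"board",rect(win(col,*w),c,z-7,1,15), "at rim z",rect(win(col,*w),c,z,1,15)[0][:2])
def edges(cx,cy,h,z,hl,hw):
    "bright rim extents across the centre lines, sampled at sub-pixel"
    h=np.radians(h);u=np.array([np.cos(h),np.sin(h)]);v=np.array([-u[1],u[0]])
    def prof(d,e,L,offs):
        s=np.arange(-L,L,.5);acc=0
        for o in offs:
            P=np.c_[np.array([cx,cy])+s[:,None]*d+o*e,np.full(len(s),z)]
            q=np.c_[P,np.ones(len(P))]@W.T
            px=c["cx"]+c["fx"]*q[:,0]/-q[:,2];py=c["cy"]-c["fy"]*q[:,1]/-q[:,2]
            acc=acc+cv2.remap(g.astype(np.float32),px.astype(np.float32)[None],py.astype(np.float32)[None],cv2.INTER_LINEAR)[0]
        acc=acc/len(offs);G=np.gradient(acc)
        # rim ridge peaks: brightest sample in each end zone
        a=s[s<-L/2][acc[s<-L/2].argmax()];b=s[s>L/2][acc[s>L/2].argmax()]
        return a,b
    return prof(u,v,hl+6,np.arange(-15,16,5)),prof(v,u,hw+6,np.arange(-20,21,5))
for n,p in(("low",rect(win(col,277,347,234,284),c,36,1,15)[0]),("flat",rect(win(col,425,500,200,245),c,48,1,15)[0]),("sink",rect(win(col,425,500,250,292),c,48,1,15)[0])):
    print(n,"ridge x,y",edges(p[0],p[1],p[4],36 if n=="low" else 48,60,30))
E
```

```text
cam at [557.   7. 971.]
base [[523.9000244140625, 19.299999237060547, 176.10000610351562, 110.0, 102.4000015258789, [312.0, 259.0]]]
low outer 130 [[526.7000122070312, 18.399999618530273, 123.4000015258789, 65.5, 101.69999694824219, [311.0, 258.0]]]
low outer 150 [[526.5999755859375, 18.5, 121.4000015258789, 62.79999923706055, 100.9000015258789, [311.0, 259.0]]]
low outer 170 [[527.0999755859375, 18.600000381469727, 119.9000015258789, 60.29999923706055, 101.0, [311.0, 258.0]]]
low board [[526.4000244140625, 18.0, 106.0, 45.0, 100.9000015258789, [311.0, 258.0]]] at rim z [526.7000122070312, 17.899999618530273]
flat board [[605.4000244140625, -302.3999938964844, 105.0, 46.900001525878906, 83.30000305175781, [459.0, 223.0]]] at rim z [605.0, -300.1000061035156]
sink board [[502.1000061035156, -299.70001220703125, 102.5999984741211, 45.099998474121094, 86.9000015258789, [459.0, 271.0]]] at rim z [502.5, -297.3999938964844]
low ridge x,y ((np.float64(-57.5), np.float64(58.5)), (np.float64(-28.5), np.float64(27.5)))
flat ridge x,y ((np.float64(-59.0), np.float64(57.0)), (np.float64(-28.5), np.float64(27.5)))
sink ridge x,y ((np.float64(-59.0), np.float64(56.5)), (np.float64(-27.5), np.float64(28.0)))
```

Emit:
arm_command:
  moves:
    - {"dp": [0,0,0],"twist": [0,0,0.017],"grip": 85}
    - {"dp": [0,0,0],"twist": [0,0,0.017],"grip": 85}
    - {"dp": [0,0,0],"twist": [0,0,0.017],"grip": 85}
    - {"dp": [-0.441,0.0915,0],"twist": [0,0,0],"grip": 85}
    - {"dp": [-0.441,0.0915,0],"twist": [0,0,0],"grip": 85}

```text
time: 7.85
tcp_pos: [558.2, 190.6, 225.7]
orientation: [-0.001, 0.746, 0.667, -0.001]
wrist_force: [0.2, -0.5, -1.1]
finger_gap: 0.994
grasp_force: 0.0
```

Emit:
arm_command:
  moves:
    - {"dp": [-0.441,0.0915,0],"twist": [0,0,0],"grip": 85}
    - {"dp": [-0.441,0.0915,0],"twist": [0,0,0],"grip": 85}
    - {"dp": [-0.441,0.0915,0],"twist": [0,0,0],"grip": 85}
    - {"dp": [-0.441,0.0915,0],"twist": [0,0,0],"grip": 85}
    - {"dp": [-0.441,0.0915,0],"twist": [0,0,0],"grip": 85}

```text
time: 8.35
tcp_pos: [578.5, -36.1, 226.0]
orientation: [-0.0, 0.747, 0.665, -0.001]
wrist_force: [0.8, 0.4, -0.1]
finger_gap: 0.993
grasp_force: 0.0
```

Emit:
arm_command:
  moves:
    - {"dp": [-0.441,0.0915,0],"twist": [0,0,0],"grip": 85}
    - {"dp": [-0.441,0.0915,0],"twist": [0,0,0],"grip": 85}
    - {"dp": [-0.441,0.0915,0.15],"twist": [0,0,0],"grip": 85}
    - {"dp": [-0.441,0.0915,0.15],"twist": [0,0,0],"grip": 85}
    - {"dp": [-0.441,0.0915,0.15],"twist": [0,0,0],"grip": 85}

```text
time: 8.85
tcp_pos: [598.4, -260.2, 180.4]
orientation: [-0.001, 0.747, 0.665, -0.0]
wrist_force: [-0.7, 0.7, -0.4]
finger_gap: 0.999
grasp_force: 0.0
```

Emit:
arm_command:
  moves:
    - {"dp": [-0.441,0.0915,0.15],"twist": [0,0,0],"grip": 85}
    - {"dp": [0,0,0],"twist": [0,0,0],"grip": 85}
    - {"dp": [0,0,0],"twist": [0,0,0],"grip": 85}
    - {"dp": [0,0,0],"twist": [0,0,0],"grip": 85}

```text
time: 9.25
tcp_pos: [603.3, -301.4, 166.5]
orientation: [-0.001, 0.746, 0.666, 0.0]
wrist_force: [0.4, 1.1, 0.4]
finger_gap: 0.994
grasp_force: 0.0
```

```bash
python3 - <<'E'
from h import *
go(605.4,-301.2,150,83.3)
im,c=shot("wrist","w2")
hsv=cv2.cvtColor(im,cv2.COLOR_RGB2HSV)
for n,m in(("blue",cv2.inRange(hsv,(105,130,40),(130,255,255))),("green",cv2.inRange(hsv,(50,110,30),(90,255,255)))): print(n,rect(m,c,40,1,35))
E
```

```text
t 9.25 tcp [ 603.3 -301.4  166.5] head x 83.46 tilt [-0.0003  0.0015] F [0.4 1.1 0.4] gap 84.9 gf 0.0 q [ 0.68  0.61 -0.39  1.57  0.26  1.01  0.1 ]
dp/100 [0.004 0.021 0.165] twist z/360 0.0004 deg 0.16
blue [[604.5999755859375, -304.1000061035156, 106.30000305175781, 49.099998474121094, 83.69999694824219, [323.0, 188.0]]]
green [[500.70001220703125, -301.6000061035156, 105.69999694824219, 44.900001525878906, 86.5999984741211, [212.0, 200.0]]]
```

View pics/w2.png

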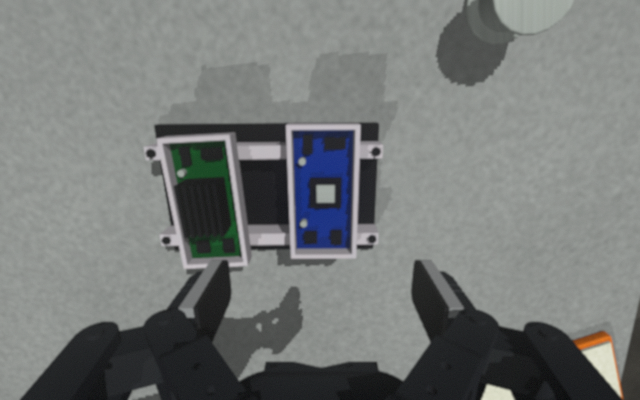

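The wrist view shows the blue carrier with rim corners near (287,125), (361,124), (356,259) and (291,258) px. The heat-sink carrier has corners near (159,137), (234,132), (247,265) and (182,270) px.

```bash
python3 - <<'E'
from h import *
c=cams.get_calibration("wrist")
for q in([(287,125),(361,124),(356,259),(291,258)],[(159,137),(234,132),(247,265),(182,270)]):
    p=ray(q,c,48)[:,:2];u=(p[0]+p[1]-p[2]-p[3])/2
    print(np.round(p,1).tolist(),p.mean(0).round(1),np.hypot(*u),np.degrees(np.arctan2(u[1],u[0])))
E
```

```text
[[583.1, -241.5], [642.5, -247.5], [628.8, -368.6], [569.2, -360.7]] [ 605.9 -304.6] 120.9632636392304 83.45980311459444
[[477.9, -239.1], [539.5, -242.1], [527.5, -363.3], [466.0, -361.6]] [ 502.7 -301.5] 122.44683526438854 84.36813929812587
```

Emit:
arm_command:
  moves:
    - {"dp": [-0.013,0.025,0.3],"twist": [0,0,0],"grip": 85}
    - {"dp": [0,0,0.4],"twist": [0,0,0],"grip": 85}
    - {"dp": [0,0,0.4],"twist": [0,0,0],"grip": 85}
    - {"dp": [0,0,0.25],"twist": [0,0,0],"grip": 85}
    - {"dp": [0,0,0.065],"twist": [0,0,0],"grip": 85}

```text
time: 9.8
tcp_pos: [603.9, -302.2, 22.5]
orientation: [-0.002, 0.746, 0.666, -0.001]
wrist_force: [-1.3, 0.1, -0.6]
finger_gap: 0.993
grasp_force: 0.0
```

Emit:
arm_command:
  moves:
    - {"dp": [0,0,0],"twist": [0,0,0],"grip": 75}
    - {"dp": [0,0,0],"twist": [0,0,0],"grip": 68}
    - {"dp": [0,0,0],"twist": [0,0,0],"grip": 62}
    - {"dp": [0,0,0],"twist": [0,0,0],"grip": 55}
    - {"dp": [0,0,0],"twist": [0,0,0],"grip": 55}
  force: 50

```text
time: 10.3
tcp_pos: [606.8, -305.4, 27.8]
orientation: [0.002, 0.747, 0.665, 0.001]
wrist_force: [-0.6, 1.6, 7.6]
finger_gap: 0.689
grasp_force: 56.0
```

```bash
python3 -c "
from h import *
st()"
```

```text
t 10.3 tcp [ 606.8 -305.4   27.8] head x 83.35 tilt [ 0.003  -0.0015] F [-0.6  1.6  7.6] gap 58.8 gf 56.0 q [ 0.65  0.79 -0.33  1.62  0.33  0.79  0.05]
```

Emit:
arm_command:
  moves:
    - {"dp": [0,0,-0.05],"twist": [0,0,0],"grip": 55}
    - {"dp": [0,0,-0.2],"twist": [0,0,0],"grip": 55}
    - {"dp": [0,0,-0.4],"twist": [0,0,0],"grip": 55}
    - {"dp": [0,0,-0.4],"twist": [0,0,0],"grip": 55}
    - {"dp": [0,0,-0.2],"twist": [0,0,0],"grip": 55}

```text
time: 10.8
tcp_pos: [607.0, -305.5, 154.6]
orientation: [0.002, 0.747, 0.665, 0.001]
wrist_force: [1.0, -0.4, -2.4]
finger_gap: 0.693
grasp_force: 55.0
```

Emit:
arm_command:
  moves:
    - {"dp": [0,0,0],"twist": [0,0,0],"grip": 55}
    - {"dp": [0,0,0],"twist": [0,0,0],"grip": 55}

```text
time: 11.0
tcp_pos: [604.8, -305.0, 149.8]
orientation: [-0.0, 0.747, 0.665, -0.0]
wrist_force: [0.4, 1.2, -2.6]
finger_gap: 0.69
grasp_force: 55.0
```

```bash
python3 - <<'E'
from h import *
go(526.8,18.4,150,101)
im,c=shot("wrist","w3")
hsv=cv2.cvtColor(im,cv2.COLOR_RGB2HSV)
s=r.get_state();z=s["tcp_pos"][2]
print(rect(cv2.inRange(hsv,(105,130,40),(130,255,255)),c,z+15,1,35))
im,_=shot("scene","s3")
cv2.imwrite("pics/j3.png",np.hstack([im[:,:,::-1][100:320,100:420],cv2.resize(cv2.imread("pics/w3.png"),(480,300))[40:260]]))
E
```

```text
t 11.0 tcp [ 604.8 -305.   149.8] head x 83.34 tilt [-0.0008 -0.0001] F [ 0.4  1.2 -2.6] gap 58.9 gf 55.0 q [ 0.68  0.64 -0.38  1.57  0.27  0.99  0.1 ]
dp/100 [ 3.122e+00 -1.149e+00 -2.000e-03] twist z/360 -0.0491 deg -17.66
[[604.9000244140625, -302.8999938964844, 104.9000015258789, 48.70000076293945, 83.4000015258789, [321.0, 256.0]]]
```

View pics/j3.png

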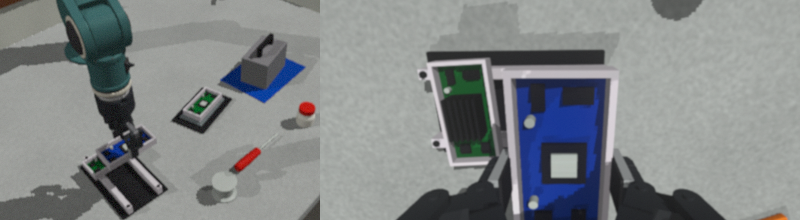

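The blue carrier is held level between the pads and the heat-sink carrier is undisturbed. The cover stands on the mat. Carrying it over the base.

Emit:
arm_command:
  moves:
    - {"dp": [0,0,0],"twist": [0,0,-0.0164],"grip": 55}
    - {"dp": [0,0,0],"twist": [0,0,-0.0164],"grip": 55}
    - {"dp": [0,0,0],"twist": [0,0,-0.0164],"grip": 55}
    - {"dp": [0.2,-0.01,0],"twist": [0,0,0],"grip": 55}
    - {"dp": [0.4,-0.02,0],"twist": [0,0,0],"grip": 55}

```text
time: 11.6
tcp_pos: [589.5, -249.7, 147.5]
orientation: [-0.001, 0.638, 0.77, -0.001]
wrist_force: [0.5, 1.6, -2.0]
finger_gap: 0.685
grasp_force: 54.9
```

Emit:
arm_command:
  moves:
    - {"dp": [0.45,-0.02,0],"twist": [0,0,0],"grip": 55}
    - {"dp": [0.45,-0.02,0],"twist": [0,0,0],"grip": 55}
    - {"dp": [0.45,-0.02,0],"twist": [0,0,0],"grip": 55}
    - {"dp": [0.45,-0.02,0],"twist": [0,0,0],"grip": 55}
    - {"dp": [0.45,-0.02,0],"twist": [0,0,0],"grip": 55}

```text
time: 12.1
tcp_pos: [536.3, -26.1, 148.7]
orientation: [-0.001, 0.636, 0.772, -0.001]
wrist_force: [0.8, -0.3, -2.3]
finger_gap: 0.687
grasp_force: 54.9
```

Emit:
arm_command:
  moves:
    - {"dp": [0.3,-0.018,0],"twist": [0,0,0],"grip": 55}
    - {"dp": [0.15,0,0],"twist": [0,0,0],"grip": 55}
    - {"dp": [0,0,0],"twist": [0,0,0],"grip": 55}
    - {"dp": [0,0,0],"twist": [0,0,0],"grip": 55}
    - {"dp": [0,0,0],"twist": [0,0,0],"grip": 55}

```text
time: 12.6
tcp_pos: [527.9, 13.9, 149.7]
orientation: [-0.0, 0.637, 0.771, -0.001]
wrist_force: [0.8, 0.7, -2.4]
finger_gap: 0.689
grasp_force: 54.9
```

```bash
python3 - <<'E'
from h import *
go(527.2,16.4,60,101)
im,c=shot("wrist","w4");im2,_=shot("scene","s4")
a=cv2.resize(im[:,:,::-1],(480,300));b=im2[:,:,::-1][130:280,200:360]
cv2.imwrite("pics/j4.png",np.hstack([a,cv2.resize(b,(320,300),interpolation=cv2.INTER_CUBIC)]))
E
```

```text
t 12.6 tcp [527.9  13.9 149.7] head x 100.88 tilt [-0.0007 -0.0008] F [ 0.8  0.7 -2.4] gap 58.8 gf 54.9 q [ 0.36  0.44 -0.55  1.94  0.3   0.84 -0.16]
dp/100 [ 0.027 -0.002  0.897] twist z/360 -0.0003 deg -0.12
```

View pics/j4.png

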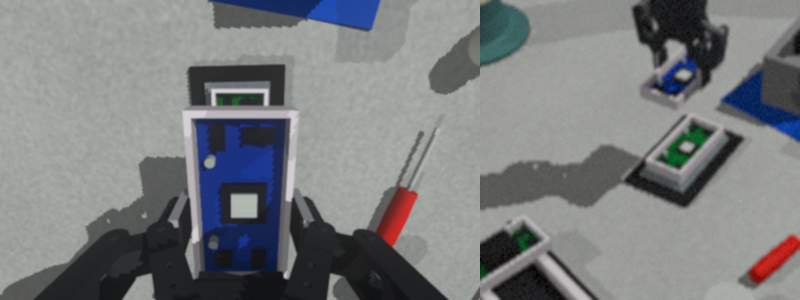

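The wrist view shows the held carrier's far rim corners at about (245,147) and (397,143) px full-size. The low carrier's are at about (280,119) and (359,117) px. Comparing their ends.

```bash
python3 - <<'E'
from h import *
s,M=st();c=cams.get_calibration("wrist");u=M[:2,0];v=M[:2,1];t=s["tcp_pos"][:2]
for q,z in(([(245,147),(397,143)],s["tcp_pos"][2]+21),([(280,119),(359,117)],36)):
    p=ray(q,c,z)[:,:2];print(p.round(1).tolist(),np.hypot(*(p[1]-p[0])),"centre rel tcp in tool x,y",((p.mean(0)-60*u-t)@np.c_[u,v]).round(1))
E
```

```text
t 12.7 tcp [527.9  14.3 149.9] head x 100.89 tilt [-0.0004 -0.0004] F [-0.6  0.5 -2.4] gap 58.8 gf 54.9 q [ 0.36  0.44 -0.55  1.94  0.3   0.84 -0.16]
[[487.7, 68.2], [544.6, 80.7]] 58.21926768164764 centre rel tcp in tool x,y [ 1.3 -0.1]
[[484.5, 68.8], [545.1, 82.1]] 62.07361977901598 centre rel tcp in tool x,y [ 2.5 -1.3]
```

Emit:
arm_command:
  moves:
    - {"dp": [0.019,-0.006,0.2],"twist": [0,0,0],"grip": 55}
    - {"dp": [0,0,0.35],"twist": [0,0,0],"grip": 55}
    - {"dp": [0,0,0.3],"twist": [0,0,0],"grip": 55}
    - {"dp": [0,0,0.15],"twist": [0,0,0],"grip": 55}
    - {"dp": [0,0,0.05],"twist": [0,0,0],"grip": 55}

```text
time: 13.2
tcp_pos: [525.8, 17.2, 43.7]
orientation: [-0.001, 0.636, 0.772, -0.001]
wrist_force: [-0.1, -0.4, -2.1]
finger_gap: 0.69
grasp_force: 54.8
```

Emit:
arm_command:
  moves:
    - {"dp": [0,0,0],"twist": [0,0,0],"grip": 55}
    - {"dp": [0,0,0],"twist": [0,0,0],"grip": 55}
    - {"dp": [0,0,0],"twist": [0,0,0],"grip": 55}

```text
time: 13.5
tcp_pos: [527.7, 17.9, 46.6]
orientation: [0.001, 0.636, 0.772, 0.001]
wrist_force: [0.2, 0.0, -1.5]
finger_gap: 0.689
grasp_force: 54.8
```

```bash
python3 -c "
from h import *
go(527.2,16.4,33,101)"
```

```text
t 13.5 tcp [527.7  17.9  46.6] head x 101.05 tilt [ 0.0026 -0.0001] F [ 0.2  0.  -1.5] gap 58.8 gf 54.8 q [ 0.27  0.59 -0.46  2.    0.43  0.64 -0.27]
dp/100 [-0.013 -0.009  0.136] twist z/360 0.0001 deg 0.05
```

Emit:
arm_command:
  moves:
    - {"dp": [-0.007,0,0.03],"twist": [0,0,0],"grip": 55}
    - {"dp": [0,0,0.03],"twist": [0,0,0],"grip": 55}
    - {"dp": [0,0,0.02],"twist": [0,0,0],"grip": 55}
    - {"dp": [0,0,0.01],"twist": [0,0,0],"grip": 55}
    - {"dp": [0,0,0.01],"twist": [0,0,0],"grip": 55}

```text
time: 14.0
tcp_pos: [526.7, 17.2, 35.1]
orientation: [-0.0, 0.636, 0.772, -0.0]
wrist_force: [0.7, 0.9, -2.1]
finger_gap: 0.694
grasp_force: 54.9
```

Emit:
arm_command:
  moves:
    - {"dp": [0,0,0.01],"twist": [0,0,0],"grip": 55}
    - {"dp": [0,0,0.01],"twist": [0,0,0],"grip": 55}
    - {"dp": [0,0,0],"twist": [0,0,0],"grip": 55}

```text
time: 14.3
tcp_pos: [526.8, 17.2, 33.8]
orientation: [0.0, 0.636, 0.772, -0.0]
wrist_force: [-1.8, -0.8, 3.7]
finger_gap: 0.684
grasp_force: 55.5
```

Emit:
arm_command:
  moves:
    - {"dp": [0,0,0],"twist": [0,0,0],"grip": 62}
    - {"dp": [0,0,0],"twist": [0,0,0],"grip": 70}
    - {"dp": [0,0,0],"twist": [0,0,0],"grip": 80}
    - {"dp": [0,0,0],"twist": [0,0,0],"grip": 84}
    - {"dp": [0,0,-0.1],"twist": [0,0,0],"grip": 84}

```text
time: 14.8
tcp_pos: [525.8, 17.1, 42.6]
orientation: [-0.001, 0.636, 0.772, -0.001]
wrist_force: [0.4, 0.3, -0.8]
finger_gap: 0.984
grasp_force: 0.0
```

Emit:
arm_command:
  moves:
    - {"dp": [0,0,-0.2],"twist": [0,0,0],"grip": 84}
    - {"dp": [0,0,-0.4],"twist": [0,0,0],"grip": 84}
    - {"dp": [0,0,-0.5],"twist": [0,0,0],"grip": 84}
    - {"dp": [0,0,-0.2],"twist": [0,0,0],"grip": 84}
    - {"dp": [0,0,0],"twist": [0,0,0],"grip": 84}

```text
time: 15.3
tcp_pos: [529.1, 17.5, 177.5]
orientation: [0.003, 0.636, 0.772, 0.002]
wrist_force: [-0.1, 0.2, -0.4]
finger_gap: 0.982
grasp_force: 0.0
```

Emit:
arm_command:
  moves:
    - {"dp": [0,0,0],"twist": [0,0,0],"grip": 84}
    - {"dp": [0,0,0],"twist": [0,0,0],"grip": 84}

```text
time: 15.5
tcp_pos: [525.9, 16.9, 172.3]
orientation: [-0.001, 0.636, 0.772, -0.001]
wrist_force: [0.7, -0.0, 0.2]
finger_gap: 0.983
grasp_force: 0.0
```

```bash
python3 - <<'E'
from h import *
go(502.5,-300,150,85.5)
im,c=shot("wrist","w5")
hsv=cv2.cvtColor(im,cv2.COLOR_RGB2HSV);print(rect(cv2.inRange(hsv,(105,130,40),(130,255,255)),c,46,2,35))
a=im[:,:,::-1][80:280,200:440]
cv2.imwrite("pics/j5.png",cv2.resize(a,None,fx=3,fy=3,interpolation=cv2.INTER_CUBIC))
E
```

```text
t 15.5 tcp [525.9  16.9 172.3] head x 101.06 tilt [-0.0021 -0.0002] F [ 0.7 -0.   0.2] gap 83.9 gf 0.0 q [ 0.37  0.4  -0.57  1.93  0.28  0.89 -0.15]
dp/100 [-3.066 -0.837  0.224] twist z/360 0.0432 deg 15.56
[[526.0999755859375, 18.0, 107.0999984741211, 49.099998474121094, 101.0, [322.0, 184.0]], [551.0, 154.6999969482422, 156.60000610351562, 32.29999923706055, 11.0, [395.0, 15.0]]]
```

View pics/j5.png

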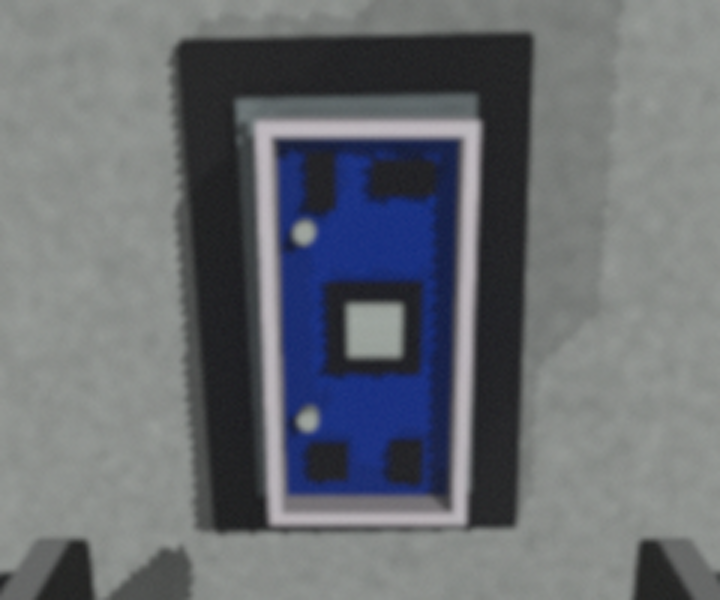

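The blue carrier lies square and flush, with its corners in the crop at (253,122), (481,120), (466,524) and (268,526). The low carrier is fully hidden beneath it. Going to the heat-sink carrier.

Emit:
arm_command:
  moves:
    - {"dp": [-0.438,-0.12,0],"twist": [0,0,0],"grip": 85}
    - {"dp": [-0.438,-0.12,0],"twist": [0,0,0],"grip": 85}
    - {"dp": [-0.438,-0.12,0],"twist": [0,0,0],"grip": 85}
    - {"dp": [-0.438,-0.12,0],"twist": [0,0,0],"grip": 85}
    - {"dp": [-0.438,-0.12,0],"twist": [0,0,0],"grip": 85}

```text
time: 16.05
tcp_pos: [508.9, -210.7, 172.0]
orientation: [-0.001, 0.636, 0.772, -0.0]
wrist_force: [1.0, -0.3, 0.2]
finger_gap: 0.994
grasp_force: 0.0
```

Emit:
arm_command:
  moves:
    - {"dp": [-0.438,-0.12,0],"twist": [0,0,0],"grip": 85}
    - {"dp": [-0.438,-0.12,0],"twist": [0,0,0],"grip": 85}
    - {"dp": [0,0,0],"twist": [0,0,0.0216],"grip": 85}
    - {"dp": [0,0,0],"twist": [0,0,0.0216],"grip": 85}
    - {"dp": [0,0,0],"twist": [0,0,0],"grip": 85}

```text
time: 16.55
tcp_pos: [502.4, -299.7, 171.8]
orientation: [-0.001, 0.735, 0.679, -0.0]
wrist_force: [0.7, 0.7, 0.3]
finger_gap: 0.996
grasp_force: 0.0
```

Emit:
arm_command:
  moves:
    - {"dp": [0,0,0],"twist": [0,0,0],"grip": 85}
    - {"dp": [0,0,0],"twist": [0,0,0],"grip": 85}
    - {"dp": [0,0,0],"twist": [0,0,0],"grip": 85}

```text
time: 16.85
tcp_pos: [503.2, -299.4, 173.1]
orientation: [-0.0, 0.734, 0.68, -0.0]
wrist_force: [0.9, -0.3, -0.2]
finger_gap: 0.997
grasp_force: 0.0
```

```bash
python3 - <<'E'
from h import *
go(502.5,-300,25.5,85.5)
im,c=shot("wrist","w6");g=cv2.cvtColor(im,cv2.COLOR_RGB2GRAY)
hsv=cv2.cvtColor(im,cv2.COLOR_RGB2HSV);m=cv2.inRange(hsv,(50,110,30),(90,255,255))
print("green z40",rect(m,c,40,1,35),"z42",rect(m,c,42,1,35)[0][:2])
# flat by the same colour method had centre (604.6,-304.1) while true grasp-centre y about -303
E
```

```text
t 16.85 tcp [ 503.2 -299.4  173.1] head x 85.63 tilt [-0.0003  0.0003] F [ 0.9 -0.3 -0.2] gap 85.2 gf 0.0 q [ 0.8   0.47 -0.41  1.79  0.23  0.93  0.21]
dp/100 [-0.006 -0.006  1.476] twist z/360 0.0004 deg 0.13
green z40 [[501.20001220703125, -301.6000061035156, 105.80000305175781, 48.099998474121094, 86.5, [323.0, 187.0]]] z42 [501.20001220703125, -301.0]
```

Emit:
arm_command:
  moves:
    - {"dp": [-0.015,-0.015,0.3],"twist": [0,0,-0.0025],"grip": 85}
    - {"dp": [0,0,0.45],"twist": [0,0,0],"grip": 85}
    - {"dp": [0,0,0.4],"twist": [0,0,0],"grip": 85}
    - {"dp": [0,0,0.25],"twist": [0,0,0],"grip": 85}
    - {"dp": [0,0,0.07],"twist": [0,0,0],"grip": 85}

```text
time: 17.4
tcp_pos: [499.6, -300.1, 23.3]
orientation: [-0.003, 0.729, 0.685, -0.001]
wrist_force: [0.4, -0.2, -0.2]
finger_gap: 0.997
grasp_force: 0.0
```

Emit:
arm_command:
  moves:
    - {"dp": [0,0,0],"twist": [0,0,0],"grip": 75}
    - {"dp": [0,0,0],"twist": [0,0,0],"grip": 68}
    - {"dp": [0,0,0],"twist": [0,0,0],"grip": 62}
    - {"dp": [0,0,0],"twist": [0,0,0],"grip": 55}
    - {"dp": [0,0,0],"twist": [0,0,0],"grip": 55}
  force: 60

```text
time: 17.9
tcp_pos: [502.3, -301.9, 28.4]
orientation: [0.001, 0.729, 0.685, 0.0]
wrist_force: [-1.5, 0.7, 5.5]
finger_gap: 0.686
grasp_force: 65.9
```

Emit:
arm_command:
  moves:
    - {"dp": [0,0,0],"twist": [0,0,0],"grip": 55}

```text
time: 18.0
tcp_pos: [502.3, -301.9, 28.4]
orientation: [0.001, 0.729, 0.685, 0.0]
wrist_force: [-2.1, 0.2, 5.2]
finger_gap: 0.686
grasp_force: 65.9
```

Emit:
arm_command:
  moves:
    - {"dp": [0,0,-0.05],"twist": [0,0,0],"grip": 55}
    - {"dp": [0,0,-0.2],"twist": [0,0,0],"grip": 55}
    - {"dp": [0,0,-0.4],"twist": [0,0,0],"grip": 55}
    - {"dp": [0,0,-0.4],"twist": [0,0,0],"grip": 55}
    - {"dp": [0,0,-0.2],"twist": [0,0,0],"grip": 55}

```text
time: 18.5
tcp_pos: [503.0, -301.8, 155.2]
orientation: [0.002, 0.729, 0.685, 0.001]
wrist_force: [0.1, 0.2, -5.0]
finger_gap: 0.684
grasp_force: 66.6
```

Emit:
arm_command:
  moves:
    - {"dp": [0,0,0],"twist": [0,0,0],"grip": 55}
    - {"dp": [0,0,0],"twist": [0,0,0],"grip": 55}

```text
time: 18.7
tcp_pos: [500.8, -301.2, 150.9]
orientation: [-0.0, 0.729, 0.685, -0.0]
wrist_force: [0.2, 0.7, -4.2]
finger_gap: 0.689
grasp_force: 66.5
```

```bash
python3 - <<'E'
from h import *
go(526.5,17.2,150,101)
im,c=shot("wrist","w7");s,M=st()
hsv=cv2.cvtColor(im,cv2.COLOR_RGB2HSV);m=cv2.inRange(hsv,(50,110,30),(90,255,255))
q=rect(m,c,s["tcp_pos"][2]+15,1,35)[0];print(q,(np.array(q[:2])-s["tcp_pos"][:2])@M[:2,:2])
E
```

```text
t 18.7 tcp [ 500.8 -301.2  150.9] head x 86.4 tilt [-0.0007 -0.0002] F [ 0.2  0.7 -4.2] gap 58.8 gf 66.5 q [ 0.8   0.49 -0.41  1.81  0.25  0.89  0.21]
dp/100 [3.194 0.056 0.008] twist z/360 -0.0406 deg -14.6
t 18.75 tcp [ 500.3 -300.9  149.9] head x 86.4 tilt [-0.0023  0.0009] F [ 0.2  0.  -4.6] gap 58.7 gf 66.5 q [ 0.8   0.5  -0.41  1.81  0.25  0.89  0.21]
[500.8999938964844, -299.5, 103.9000015258789, 47.900001525878906, 86.5999984741211, [321.0, 260.0]] [1.42064188 0.48178222]
```

Emit:
arm_command:
  moves:
    - {"dp": [0.2,0,0],"twist": [0,0,0],"grip": 55}
    - {"dp": [0.4,0.01,0],"twist": [0,0,0],"grip": 55}
    - {"dp": [0.45,0.01,0],"twist": [0,0,0],"grip": 55}
    - {"dp": [0.45,0.01,0],"twist": [0,0,0],"grip": 55}
    - {"dp": [0.45,0.01,0],"twist": [0,0,0],"grip": 55}

```text
time: 19.25
tcp_pos: [516.3, -105.1, 149.3]
orientation: [-0.002, 0.729, 0.684, -0.001]
wrist_force: [0.3, 0.3, -4.2]
finger_gap: 0.686
grasp_force: 66.5
```

Emit:
arm_command:
  moves:
    - {"dp": [0.45,0.01,0],"twist": [0,0,0],"grip": 55}
    - {"dp": [0.45,0.01,0],"twist": [0,0,0],"grip": 55}
    - {"dp": [0.25,0,0],"twist": [0,0,0],"grip": 55}
    - {"dp": [0.1,0,0],"twist": [0,0,0],"grip": 55}
    - {"dp": [0,0,0],"twist": [0,0,-0.0203],"grip": 55}

```text
time: 19.75
tcp_pos: [526.5, 19.6, 149.8]
orientation: [-0.001, 0.682, 0.732, -0.001]
wrist_force: [0.1, -0.7, -3.6]
finger_gap: 0.684
grasp_force: 66.4
```

Emit:
arm_command:
  moves:
    - {"dp": [0,0,0],"twist": [0,0,-0.0203],"grip": 55}
    - {"dp": [0,0,0.2],"twist": [0,0,0],"grip": 55}
    - {"dp": [0,0,0.3],"twist": [0,0,0],"grip": 55}
    - {"dp": [0,0,0.2],"twist": [0,0,0],"grip": 55}
    - {"dp": [0,0,0.1],"twist": [0,0,0],"grip": 55}

```text
time: 20.25
tcp_pos: [525.3, 16.3, 68.1]
orientation: [-0.002, 0.636, 0.771, -0.002]
wrist_force: [-0.6, -0.4, -3.4]
finger_gap: 0.687
grasp_force: 66.4
```

Emit:
arm_command:
  moves:
    - {"dp": [0,0,0],"twist": [0,0,0],"grip": 55}
    - {"dp": [0,0,0],"twist": [0,0,0],"grip": 55}
    - {"dp": [0,0,0],"twist": [0,0,0],"grip": 55}
    - {"dp": [0,0,0],"twist": [0,0,0],"grip": 55}

```text
time: 20.65
tcp_pos: [528.3, 17.7, 72.2]
orientation: [0.001, 0.636, 0.772, 0.001]
wrist_force: [-0.4, 0.1, -4.4]
finger_gap: 0.683
grasp_force: 66.4
```

```bash
python3 -c "
from h import *
go(526.7,17.9,51.5,101.05)"
```

```text
t 20.65 tcp [528.3  17.7  72.2] head x 101.02 tilt [ 0.0019 -0.0002] F [-0.4  0.1 -4.4] gap 58.3 gf 66.4 q [ 0.3   0.55 -0.49  1.99  0.4   0.69 -0.25]
dp/100 [ 0.005 -0.016  0.207] twist z/360 -0.0001 deg -0.03
```

Emit:
arm_command:
  moves:
    - {"dp": [0.003,-0.01,0.06],"twist": [0,0,0],"grip": 55}
    - {"dp": [0,0,0.05],"twist": [0,0,0],"grip": 55}
    - {"dp": [0,0,0.03],"twist": [0,0,0],"grip": 55}
    - {"dp": [0,0,0],"twist": [0,0,0],"grip": 55}
    - {"dp": [0,0,0],"twist": [0,0,0],"grip": 55}

```text
time: 21.15
tcp_pos: [526.5, 18.0, 57.1]
orientation: [-0.0, 0.636, 0.772, -0.0]
wrist_force: [-0.2, 1.1, -3.2]
finger_gap: 0.686
grasp_force: 66.5
```

```bash
python3 -c "
from h import *
go(526.7,17.9,52,101.05)"
```

```text
t 21.15 tcp [526.5  18.   57.1] head x 101.04 tilt [-0.0003  0.    ] F [-0.2  1.1 -3.2] gap 58.6 gf 66.5 q [ 0.28  0.58 -0.48  1.99  0.41  0.67 -0.27]
dp/100 [-0.001  0.002  0.051] twist z/360 -0.0 deg -0.01
```

Emit:
arm_command:
  moves:
    - {"dp": [0,0,0.015],"twist": [0,0,0],"grip": 55}
    - {"dp": [0,0,0.015],"twist": [0,0,0],"grip": 55}
    - {"dp": [0,0,0.01],"twist": [0,0,0],"grip": 55}
    - {"dp": [0,0,0.01],"twist": [0,0,0],"grip": 55}
    - {"dp": [0,0,0],"twist": [0,0,0],"grip": 55}

```text
time: 21.65
tcp_pos: [526.6, 17.8, 52.4]
orientation: [0.0, 0.636, 0.772, -0.0]
wrist_force: [-1.7, -0.2, -0.1]
finger_gap: 0.686
grasp_force: 66.7
```

Emit:
arm_command:
  moves:
    - {"dp": [0,0,0.006],"twist": [0,0,0],"grip": 55}
    - {"dp": [0,0,0],"twist": [0,0,0],"grip": 55}

```text
time: 21.85
tcp_pos: [526.6, 17.9, 52.4]
orientation: [0.0, 0.636, 0.772, -0.0]
wrist_force: [-2.6, -0.7, 3.8]
finger_gap: 0.683
grasp_force: 67.4
```

Emit:
arm_command:
  moves:
    - {"dp": [0,0,0],"twist": [0,0,0],"grip": 62}
    - {"dp": [0,0,0],"twist": [0,0,0],"grip": 70}
    - {"dp": [0,0,0],"twist": [0,0,0],"grip": 80}
    - {"dp": [0,0,0],"twist": [0,0,0],"grip": 84}
    - {"dp": [0,0,-0.1],"twist": [0,0,0],"grip": 84}

```text
time: 22.35
tcp_pos: [525.6, 17.8, 61.0]
orientation: [-0.001, 0.636, 0.772, -0.001]
wrist_force: [-0.4, -0.0, -0.3]
finger_gap: 0.988
grasp_force: 0.0
```

Emit:
arm_command:
  moves:
    - {"dp": [0,0,-0.2],"twist": [0,0,0],"grip": 84}
    - {"dp": [0,0,-0.4],"twist": [0,0,0],"grip": 84}
    - {"dp": [0,0,-0.5],"twist": [0,0,0],"grip": 84}
    - {"dp": [0,0,-0.2],"twist": [0,0,0],"grip": 84}
    - {"dp": [0,0,0],"twist": [0,0,0],"grip": 84}

```text
time: 22.85
tcp_pos: [528.8, 18.2, 195.9]
orientation: [0.003, 0.636, 0.772, 0.002]
wrist_force: [-0.3, 0.1, 0.1]
finger_gap: 0.986
grasp_force: 0.0
```

Emit:
arm_command:
  moves:
    - {"dp": [0,0,0],"twist": [0,0,0],"grip": 84}
    - {"dp": [0,0,0],"twist": [0,0,0],"grip": 84}

```text
time: 23.05
tcp_pos: [525.6, 17.6, 190.7]
orientation: [-0.001, 0.636, 0.772, -0.001]
wrist_force: [0.5, 0.1, -0.3]
finger_gap: 0.979
grasp_force: 0.0
```

```bash
python3 - <<'E'
from h import *
go(551.3,279.9,235,101.05)
im,c=shot("wrist","w8")
hsv=cv2.cvtColor(im,cv2.COLOR_RGB2HSV);m=cv2.inRange(hsv,(50,110,30),(90,255,255));print(rect(m,c,64,1,35))
t,_=shot("top","t8");s,_=shot("scene","s8")
f=lambda a,w,h:cv2.resize(a[:,:,::-1],(w,h),interpolation=cv2.INTER_CUBIC)
cv2.imwrite("pics/j8.png",np.hstack([f(im[80:290,200:440],400,350),f(s[150:250,245:360],400,350)]))
E
```

```text
t 23.05 tcp [525.6  17.6 190.7] head x 101.02 tilt [-0.0021 -0.0001] F [ 0.5  0.1 -0.3] gap 83.6 gf 0.0 q [ 0.38  0.38 -0.59  1.91  0.26  0.93 -0.13]
dp/100 [ 2.525  0.752 -0.444] twist z/360 -0.0001 deg -0.03
[[526.0999755859375, 17.799999237060547, 105.9000015258789, 48.400001525878906, 100.80000305175781, [322.0, 185.0]]]
```

View pics/j8.png

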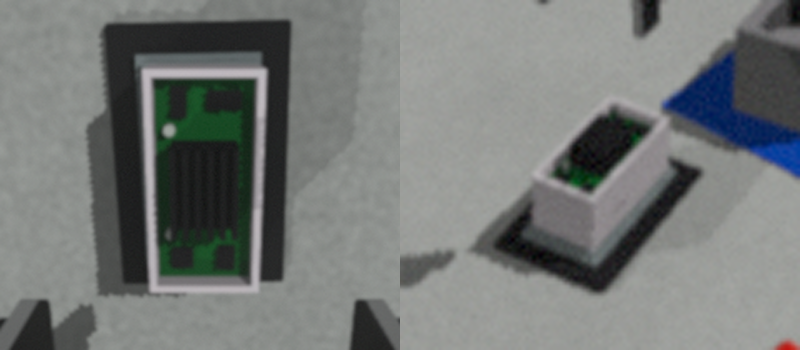

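The pile is square. The heat-sink carrier's centre is (526.1,17.8) at 100.8°, against (526.1,18.0) at 101.0° for the flat one. The base plate corners in the left panel are (106,24), (290,20), (282,280) and (124,283). Finding the base centre for the cover.

```bash
python3 - <<'E'
from h import *
c=cams.get_calibration("wrist")
q=np.array([(106,24),(290,20),(282,280),(124,283)])*.6+[200,80]
p=ray(q,c,8)[:,:2];u=(p[0]+p[1]-p[2]-p[3])/2
print("wrist",p.round(1).tolist(),p.mean(0).round(1),np.hypot(*u),np.degrees(np.arctan2(u[1],u[0])))
# top view: crop2 corners of the plate by eye and the cover top before (z=100)
c=cams.get_calibration("top")
for n,q,z in(("plate",[(50,187),(285,138),(320,292),(80,336)],8),("cover top",[(50,190),(287,148),(313,288),(82,340)],100)):
    q=np.array(q)/3.2+[255,185];p=ray(q,c,z)[:,:2];u=(p[0]+p[3]-p[1]-p[2])/2
    print(n,p.mean(0).round(1),np.hypot(*u),np.degrees(np.arctan2(u[1],u[0])))
E
```

```text
wrist [[455.1, 86.2], [560.1, 108.9], [595.4, -55.1], [490.0, -78.0]] [525.2  15.5] 167.79719933927825 102.0704273484251
plate [524.2  15.1] 167.9845897494329 101.44510307152056
cover top [525.3  14.8] 149.8181127988643 101.70224733493964
```

Emit:
arm_command:
  moves:
    - {"dp": [0.42,0.125,0],"twist": [0,0,0],"grip": 60}
    - {"dp": [0.42,0.125,0],"twist": [0,0,0],"grip": 50}
    - {"dp": [0.42,0.125,0],"twist": [0,0,0],"grip": 45}
    - {"dp": [0.42,0.125,0],"twist": [0,0,0],"grip": 45}
    - {"dp": [0.42,0.125,0],"twist": [0,0,0],"grip": 45}

```text
time: 23.7
tcp_pos: [547.4, 237.5, 190.7]
orientation: [-0.0, 0.636, 0.772, -0.001]
wrist_force: [2.0, 0.7, 0.4]
finger_gap: 0.529
grasp_force: 0.0
```

Emit:
arm_command:
  moves:
    - {"dp": [0.42,0.125,0],"twist": [0,0,0],"grip": 45}
    - {"dp": [0,0,0],"twist": [0,0,-0.0018],"grip": 45}
    - {"dp": [0,0,0],"twist": [0,0,0],"grip": 45}
    - {"dp": [0,0,0],"twist": [0,0,0],"grip": 45}
    - {"dp": [0,0,0],"twist": [0,0,0],"grip": 45}

```text
time: 24.2
tcp_pos: [552.3, 277.7, 191.2]
orientation: [0.0, 0.632, 0.775, -0.001]
wrist_force: [0.2, -0.8, 0.1]
finger_gap: 0.525
grasp_force: 0.0
```

```bash
python3 - <<'E'
from h import *
go(551.3,279.9,108,101.7)
im,c=shot('wrist','w9');g=cv2.cvtColor(im,cv2.COLOR_RGB2GRAY)
print(rect((g<50).astype(np.uint8)*255,c,131,3))
E
```

```text
t 24.2 tcp [552.3 277.7 191.2] head x 101.53 tilt [-0.0004 -0.0012] F [ 0.2 -0.8  0.1] gap 44.8 gf 0.0 q [-0.08  0.54 -0.6   1.69  0.35  1.02 -0.6 ]
dp/100 [ 0.025 -0.005  0.832] twist z/360 -0.0005 deg -0.17
[[562.0999755859375, 227.89999389648438, 453.6000061035156, 229.89999389648438, 11.600000381469727, [308.0, 313.0]], [549.5999755859375, 280.8999938964844, 96.4000015258789, 13.399999618530273, 101.9000015258789, [318.0, 207.0]], [611.0, 251.39999389648438, 10.0, 4.199999809265137, 145.39999389648438, [394.0, 265.0]]]
```

Emit:
arm_command:
  moves:
    - {"dp": [0.025,-0.005,0.2],"twist": [0,0,-0.0005],"grip": 45}
    - {"dp": [0,0,0.3],"twist": [0,0,0],"grip": 45}
    - {"dp": [0,0,0.2],"twist": [0,0,0],"grip": 45}
    - {"dp": [0,0,0.12],"twist": [0,0,0],"grip": 45}
    - {"dp": [0,0,0],"twist": [0,0,0],"grip": 45}

```text
time: 24.75
tcp_pos: [550.4, 280.5, 108.2]
orientation: [-0.0, 0.631, 0.776, -0.001]
wrist_force: [0.6, -0.1, -0.2]
finger_gap: 0.527
grasp_force: 0.0
```

Emit:
arm_command:
  moves:
    - {"dp": [0,0,0],"twist": [0,0,0],"grip": 30}
    - {"dp": [0,0,0],"twist": [0,0,0],"grip": 20}
    - {"dp": [0,0,0],"twist": [0,0,0],"grip": 12}
    - {"dp": [0,0,0],"twist": [0,0,0],"grip": 5}
    - {"dp": [0,0,0],"twist": [0,0,0],"grip": 5}
  force: 50

```text
time: 25.25
tcp_pos: [551.1, 282.2, 110.9]
orientation: [0.0, 0.63, 0.776, 0.0]
wrist_force: [-3.2, -1.0, 6.0]
finger_gap: 0.149
grasp_force: 49.6
```

```bash
python3 -c "
from h import *
st()"
```

```text
t 25.25 tcp [551.1 282.2 110.9] head x 101.86 tilt [0.0011 0.0001] F [-3.2 -1.   6. ] gap 12.7 gf 49.6 q [-0.12  0.64 -0.56  1.74  0.42  0.88 -0.65]
```

Emit:
arm_command:
  moves:
    - {"dp": [0,0,-0.05],"twist": [0,0,0],"grip": 5}
    - {"dp": [0,0,-0.2],"twist": [0,0,0],"grip": 5}
    - {"dp": [0,0,-0.4],"twist": [0,0,0],"grip": 5}
    - {"dp": [0,0,-0.4],"twist": [0,0,0],"grip": 5}
    - {"dp": [0,0,-0.15],"twist": [0,0,0],"grip": 5}

```text
time: 25.75
tcp_pos: [552.4, 283.2, 233.7]
orientation: [0.001, 0.63, 0.776, 0.003]
wrist_force: [-0.5, 1.4, -2.3]
finger_gap: 0.147
grasp_force: 49.2
```

Emit:
arm_command:
  moves:
    - {"dp": [0,0,0],"twist": [0,0,0],"grip": 5}
    - {"dp": [0,0,0],"twist": [0,0,0],"grip": 5}
    - {"dp": [0,0,0],"twist": [0,0,0],"grip": 5}

```text
time: 26.05
tcp_pos: [549.9, 280.9, 227.1]
orientation: [-0.001, 0.63, 0.776, -0.002]
wrist_force: [-0.1, -0.7, -3.6]
finger_gap: 0.151
grasp_force: 49.2
```

```bash
python3 -c "
from h import *
go(524,18,230,101.8)"
```

```text
t 26.05 tcp [549.9 280.9 227.1] head x 101.85 tilt [-0.0037 -0.002 ] F [-0.1 -0.7 -3.6] gap 12.9 gf 49.2 q [-0.07  0.5  -0.62  1.66  0.32  1.09 -0.58]
dp/100 [-2.52  -0.794 -0.022] twist z/360 0.0001 deg 0.05
```

Emit:
arm_command:
  moves:
    - {"dp": [-0.19,-0.06,0],"twist": [0,0,0],"grip": 5}
    - {"dp": [-0.38,-0.12,0],"twist": [0,0,0],"grip": 5}
    - {"dp": [-0.42,-0.135,0],"twist": [0,0,0],"grip": 5}
    - {"dp": [-0.42,-0.135,0],"twist": [0,0,0],"grip": 5}
    - {"dp": [-0.42,-0.135,0],"twist": [0,0,0],"grip": 5}

```text
time: 26.55
tcp_pos: [530.0, 88.9, 227.8]
orientation: [-0.001, 0.63, 0.776, -0.001]
wrist_force: [1.8, -0.2, -3.4]
finger_gap: 0.152
grasp_force: 49.2
```

Emit:
arm_command:
  moves:
    - {"dp": [-0.35,-0.11,0],"twist": [0,0,0],"grip": 5}
    - {"dp": [-0.24,-0.075,0],"twist": [0,0,0],"grip": 5}
    - {"dp": [-0.1,-0.025,0],"twist": [0,0,0],"grip": 5}
    - {"dp": [0,0,0],"twist": [0,0,0],"grip": 5}
    - {"dp": [0,0,0],"twist": [0,0,0],"grip": 5}

```text
time: 27.05
tcp_pos: [524.8, 20.6, 229.1]
orientation: [-0.001, 0.63, 0.777, 0.0]
wrist_force: [-0.6, 0.6, -2.9]
finger_gap: 0.151
grasp_force: 49.2
```

Emit:
arm_command:
  moves:
    - {"dp": [0,0,0],"twist": [0,0,0],"grip": 5}
    - {"dp": [0,0,0],"twist": [0,0,0],"grip": 5}
    - {"dp": [0,0,0],"twist": [0,0,0],"grip": 5}
    - {"dp": [0,0,0],"twist": [0,0,0],"grip": 5}

```text
time: 27.45
tcp_pos: [524.9, 19.5, 229.7]
orientation: [0.0, 0.63, 0.777, 0.0]
wrist_force: [0.8, -0.5, -3.2]
finger_gap: 0.153
grasp_force: 49.2
```

```bash
python3 - <<'E'
from h import *
go(524,18,115.9,101.8)
t,c=shot("top","t9");s,_=shot("scene","s9")
E
```

```text
t 27.45 tcp [524.9  19.5 229.7] head x 101.91 tilt [0.0001 0.0001] F [ 0.8 -0.5 -3.2] gap 13.0 gf 49.2 q [ 0.4   0.33 -0.6   1.88  0.22  1.   -0.09]
dp/100 [-0.013 -0.012  1.138] twist z/360 0.0003 deg 0.11
```

Emit:
arm_command:
  moves:
    - {"dp": [-0.013,-0.01,0.05],"twist": [0,0,0.0003],"grip": 5}
    - {"dp": [0,0,0.15],"twist": [0,0,0],"grip": 5}
    - {"dp": [0,0,0.2],"twist": [0,0,0],"grip": 5}
    - {"dp": [0,0,0.2],"twist": [0,0,0],"grip": 5}
    - {"dp": [0,0,0.15],"twist": [0,0,0],"grip": 5}

```text
time: 28.05
tcp_pos: [523.1, 17.2, 152.3]
orientation: [-0.001, 0.631, 0.776, -0.001]
wrist_force: [-0.1, 0.3, -3.2]
finger_gap: 0.151
grasp_force: 49.2
```

Emit:
arm_command:
  moves:
    - {"dp": [0,0,0.1],"twist": [0,0,0],"grip": 5}
    - {"dp": [0,0,0.08],"twist": [0,0,0],"grip": 5}
    - {"dp": [0,0,0.04],"twist": [0,0,0],"grip": 5}
    - {"dp": [0,0,0],"twist": [0,0,0],"grip": 5}
    - {"dp": [0,0,0],"twist": [0,0,0],"grip": 5}

```text
time: 28.55
tcp_pos: [524.7, 17.6, 133.2]
orientation: [0.0, 0.631, 0.776, 0.0]
wrist_force: [-0.4, -0.7, -3.4]
finger_gap: 0.152
grasp_force: 49.2
```

Emit:
arm_command:
  moves:
    - {"dp": [0,0,0],"twist": [0,0,0],"grip": 5}
    - {"dp": [0,0,0],"twist": [0,0,0],"grip": 5}
    - {"dp": [0,0,0],"twist": [0,0,0],"grip": 5}

```text
time: 28.85
tcp_pos: [524.4, 17.4, 133.0]
orientation: [0.0, 0.631, 0.776, 0.0]
wrist_force: [0.5, 0.3, -3.4]
finger_gap: 0.156
grasp_force: 49.2
```

```bash
python3 - <<'E'
from h import *
go(524,18,115.9,101.8)
E
```

```text
t 28.85 tcp [524.4  17.4 133. ] head x 101.74 tilt [ 0.0006 -0.0002] F [ 0.5  0.3 -3.4] gap 13.3 gf 49.2 q [ 0.35  0.46 -0.55  1.96  0.32  0.81 -0.18]
dp/100 [ 0.006 -0.003  0.171] twist z/360 -0.0002 deg -0.06
```

Emit:
arm_command:
  moves:
    - {"dp": [0.005,-0.003,0.03],"twist": [0,0,0],"grip": 5}
    - {"dp": [0,0,0.03],"twist": [0,0,0],"grip": 5}
    - {"dp": [0,0,0.03],"twist": [0,0,0],"grip": 5}
    - {"dp": [0,0,0.03],"twist": [0,0,0],"grip": 5}
    - {"dp": [0,0,0],"twist": [0,0,0],"grip": 5}

```text
time: 29.35
tcp_pos: [523.4, 17.9, 120.0]
orientation: [-0.0, 0.631, 0.776, -0.0]
wrist_force: [0.2, 0.2, -2.3]
finger_gap: 0.157
grasp_force: 49.2
```

Emit:
arm_command:
  moves:
    - {"dp": [0,0,0.015],"twist": [0,0,0],"grip": 5}
    - {"dp": [0,0,0.015],"twist": [0,0,0],"grip": 5}
    - {"dp": [0,0,0.01],"twist": [0,0,0],"grip": 5}
    - {"dp": [0,0,0.005],"twist": [0,0,0],"grip": 5}
    - {"dp": [0,0,0],"twist": [0,0,0],"grip": 5}

```text
time: 29.85
tcp_pos: [523.8, 17.9, 116.1]
orientation: [-0.0, 0.631, 0.776, -0.0]
wrist_force: [-0.1, 0.6, -2.3]
finger_gap: 0.154
grasp_force: 49.2
```

Emit:
arm_command:
  moves:
    - {"dp": [0,0,0.004],"twist": [0,0,0],"grip": 5}
    - {"dp": [0,0,0.004],"twist": [0,0,0],"grip": 5}
    - {"dp": [0,0,0],"twist": [0,0,0],"grip": 5}

```text
time: 30.15
tcp_pos: [523.9, 17.9, 116.0]
orientation: [0.0, 0.631, 0.776, -0.0]
wrist_force: [-2.4, -0.3, 6.2]
finger_gap: 0.147
grasp_force: 50.2
```

Emit:
arm_command:
  moves:
    - {"dp": [0,0,0],"twist": [0,0,0],"grip": 20}
    - {"dp": [0,0,0],"twist": [0,0,0],"grip": 40}
    - {"dp": [0,0,0],"twist": [0,0,0],"grip": 50}
    - {"dp": [0,0,-0.1],"twist": [0,0,0],"grip": 50}
    - {"dp": [0,0,-0.3],"twist": [0,0,0],"grip": 50}

```text
time: 30.65
tcp_pos: [522.0, 17.8, 154.1]
orientation: [-0.002, 0.631, 0.776, -0.001]
wrist_force: [0.6, -1.0, 0.0]
finger_gap: 0.585
grasp_force: 0.0
```

Emit:
arm_command:
  moves:
    - {"dp": [0,0,-0.4],"twist": [0,0,0],"grip": 50}
    - {"dp": [0,0,-0.4],"twist": [0,0,0],"grip": 50}
    - {"dp": [0,0,0],"twist": [0,0,0],"grip": 50}
    - {"dp": [0,0,0],"twist": [0,0,0],"grip": 50}
    - {"dp": [0,0,0],"twist": [0,0,0],"grip": 50}

```text
time: 31.15
tcp_pos: [523.1, 17.7, 234.7]
orientation: [-0.0, 0.631, 0.776, -0.001]
wrist_force: [-0.3, -0.5, -0.5]
finger_gap: 0.584
grasp_force: 0.0
```

```bash
python3 - <<'E'
from h import *
st()
im,c=shot('wrist','w10');g=cv2.cvtColor(im,cv2.COLOR_RGB2GRAY)
print("bar if home (was 522.6 16.7 102.2):",rect((g<50).astype(np.uint8)*255,c,136,3))
a=cv2.imread("pics/s8.png");b,_=shot("scene","s10")
o=cv2.imread("pics/scene0.png");d=cv2.absdiff(b[:,:,::-1].copy(),o).max(2)
print("spool/jar/driver diff",d[195:230,390:420].mean(),d[265:305,305:345].mean(),d[235:275,330:385].mean(),"cover diff",d[165:235,270:332].mean())
E
```

```text
t 31.15 tcp [523.1  17.7 234.7] head x 101.74 tilt [-0.0014 -0.0002] F [-0.3 -0.5 -0.5] gap 49.9 gf 0.0 q [ 0.41  0.32 -0.61  1.88  0.21  1.01 -0.08]
bar if home (was 522.6 16.7 102.2): [[548.5, -108.0, 547.2000122070312, 167.0, 11.800000190734863, [323.0, 345.0]], [522.0, 16.899999618530273, 96.0, 13.5, 102.0, [320.0, 197.0]], [507.29998779296875, 93.30000305175781, 69.9000015258789, 6.199999809265137, 11.699999809265137, [322.0, 99.0]]]
spool/jar/driver diff 6.413333333333333 5.52375 7.283636363636363 cover diff 8.726497695852535
```

The cover's bar is back within 1 mm of where it started, and the spool, jar and screwdriver haven't moved. Handing in.

```bash
python3 -c "
from station import order
print(order.hand_in())"
```

```text
the job is handed in; nothing more can be done
None
```

The job is handed in at about 31 s of the 72 s allowed: the flat and heat-sink carriers are stacked square on the low one, the cover is fully home over them, and the spool, jar and screwdriver are where they were.

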